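# Present the marble ball on its dish from the show case

### The job

Slide the clear lid of the show case fully open, take the brass dish inside by its arched handle and lift it straight up out of the case with the marble ball lying loose in it. Only once it is a few centimetres clear above the case, turn it a quarter turn in the air, so that its handle runs along the case's long side and the ball can be seen from the front through the arch, and finish still holding it there, still and level, above the bay it came from. Let the ball rest in the middle of the dish all the time, do not touch it, leave the lid open and do not knock the other goods.

Things in the scene. Friction and masses are not known exactly. Their poses are not given: they have to be found in the camera images.
- case: Low clear-walled show case, wooden frame and floor, fixed to the table: 196 (x) x 384 (y, long side) x 112 mm high, 9 mm brass tracks on its long sides. Origin: centre of underside; -x is the front (to the robot), z up. Two bays inside, about 180 x 180 mm, floor 8 mm above the origin: left (+y) holds stock under a fixed pane, right (-y) the dish under the sliding lid.
- bay (a point): Centre of the floor of the right bay, 94 mm to -y of the case's origin and 8 mm above the table.
- lid (a joint): Travel of the clear sliding lid, 0 shut to 0.188 m fully open; slides along the case's +y (to the left, over the fixed pane), stays where it is left, needs about 1 N (plus 4 N per m/s). Starts shut or up to 0.03 open. The lid's upper face is 119 mm above the table.
- lid_grip (a point): Place to grip the lid's upright brass bar: 12 mm thick along the case's y, 50 mm long along the case's x, its top 10 mm above this point and the lid's face 24 mm below it (a foot plate 20 mm wide, 60 mm long reaches up to 22 mm below it). It moves with the lid.
- dish: Round brass dish, 136 mm across, rim 19 mm high, about 0.22 kg, loose in the right bay. Origin: centre of its underside, z up. Inside: a shallow cone, 8 degrees steep, lowest in the middle. A rigid arched handle stands over it in its x-z plane, 7 mm legs at x = +-63 mm. At the start dish x lies along the case's x (front to back) within 0.25 rad; at the end along the case's y, either end first.
- dish_handle (a point): Centre of the dark wooden grip on top of the dish's handle, 90 mm above the dish's origin: a bar 56 mm long along the dish's x, 14 mm thick along its y, 20 mm high. At the start 98 mm above the table, 14 mm below the top of the case's frame, the bay free on both sides of it for the fingers.
- ball_center (a point): Centre of the loose marble ball, 40 mm in diameter, about 0.08 kg, lying in the middle of the dish; its centre at rest is 29 mm above the dish's origin, its top 41 mm below the middle of the handle's grip.
- tealight: Tealight, 38 mm across, 17 mm high, on the table in front of the case; origin: centre of its underside. To be left alone.
- marker: Marker pen, 135 mm long, 17 mm thick, lying in front of the case; origin: middle of its underside. To be left alone.
- bell: Counter bell, 71 mm across, 62 mm high, behind the case; origin: centre of its underside. To be left alone.
- matchbox: Matchbox, 62 x 110 x 22 mm, behind the case; origin: centre of its underside. To be left alone.
- tape: Roll of tape, 104 mm across, 25 mm high, to the right of the case; origin: centre of its underside. To be left alone.
- tumbler: Ribbed glass tumbler, 70 mm across, 97 mm high, to the left of the case; origin: centre of its underside. To be left alone.
- ball: The same marble ball; its origin turns with it as it rolls, so use ball_center for its position.

How it is judged:
On the way, in this order (a step that is already met when the one before it is completed fails the run):
1. the lid is slid fully open (value of joint lid above 0.175 m), for 0.1 s.
2. the dish is lifted clear above the case with the ball in it, not yet turned (height (world z) of dish above 0.13 m and horizontal distance between ball_center and dish below 0.02 m and angle between the x axis of dish and the y axis of case, either way round above 0.8 rad), for 0.1 s.
3. in the air, the dish is turned so that its handle runs along the case's long side (height (world z) of dish above 0.13 m and angle between the x axis of dish and the y axis of case, either way round below 0.14 rad and horizontal distance between ball_center and dish below 0.02 m), for 0.2 s.
At the end, for the whole second after the job is handed in: Lid open 175 mm or more; dish held in the fingers, still, over 130 mm above the table, within 60 mm of above its bay's middle, handle within 0.14 rad of the case's long side, tilt under 0.1 rad; ball within 15 mm of its middle; other goods moved less than 30 mm (value of joint lid above 0.175 m and height (world z) of dish above 0.13 m and angle between the x axis of dish and the y axis of case, either way round below 0.14 rad and angle between dish's own z axis and vertical below 0.1 rad and horizontal distance between dish and bay below 0.06 m and horizontal distance between ball_center and dish below 0.015 m and z of ball_center in the frame of dish between 0.023 and 0.035 m and contact force between the fingers and dish above 1 N and contact force between dish and case below 0.1 N and contact force between the arm and case below 0.5 N and linear speed of dish below 0.03 m/s and angular speed of dish below 0.15 rad/s and linear speed of ball below 0.05 m/s and distance of each of tealight, marker, bell, matchbox, tape, tumbler from where it was at the start of the episode below 0.03 m); the arm keeps its last pose, push and grip.
It fails at once if the ball rolls more than 25 mm off the middle of the dish (not (horizontal distance between ball_center and dish below 0.025 m)).
It fails at once if the robot touches the ball (contact force between any of the fingers, the arm and ball above 0.3 N).
It fails at once if one of the other goods is knocked away (distance of any of tealight, marker, bell, matchbox, tape, tumbler from where it was at the start of the episode above 0.03 m).
It also fails if it takes over 64 s, if anything falls off the work surface, if the arm or the gripper's body presses on something with over 40 N, if the wrist force passes 120 N, or if a joint passes its speed limit or range.

### The arm

A 7-joint arm with a two-finger parallel gripper is mounted at the origin on a cart in front of the work surface, level with it; the furniture and walls round the work are solid. World frame = base frame: x ahead of the robot, y to its left, z up, the work surface at z = 0. Lengths are in m, angles in rad, forces in N, time in s.
With the tool pointing down it reaches from about 0.425 to 0.875 m from the base axis. Payload 8.4 kg.
Tool frame: the origin (TCP) lies on the centre line of the jaws, within the pads' length; the fingertips stand robot.finger_overhang ahead of it and the grasp point (between the pads) lies 8 mm behind it (robot.finger_overhang is the distance from the TCP to the fingertips, in m); z points along the fingers, y is the line along which they close (so a half turn about z gives the same grasp; the last joint's range is limited). The gripper opens to 85 mm and grips with 20 to 120 N. Pads are 22 mm wide; open, the fingers measure 114 mm over their backs; the gripper's body (76 mm by 85 mm) begins 54 mm behind the grasp point. The pads swing forward as they close: fully open they stand 13 mm farther back than shut.
Start: joints at [1.185, 0.333, 0.04, 1.465, -0.013, 1.343, -0.059], TCP at [0.184, -0.623, 0.221] pointing down, gripper open.
Joint ranges: [-2.58, 2.58], [-0.38, 2.09], [-1.3, 1.39], [0.25, 2.4], [-1.5, 4.64], [0.08, 2.09], [-2.65, 2.65]. Speed limits (rad/s): [2.22, 2.22, 2.79, 2.79, 3.14, 3.14, 3.14].

### API

Orientations are given as a 3x3 rotation matrix whose columns are the frame's x, y, z axes.
In Python, from station import robot, get_image, order gives the robot as it stands. The module is installed in compiled form; this text tells all that it offers. Calls block until the motion is done:
- robot.move_pose(position, orientation): joint-space move of the TCP to a pose.
- robot.servo_line(position, ori=None, v=0.15, max_force=None): straight line of the TCP; ori=None keeps the orientation; v is the mean speed in m/s. With max_force (N) it stops when the force on the tool has changed by that much, and returns True; else False.
- robot.move_joints(angles): joint-space move.
- robot.command_gripper(opening): finger opening in m; the grip force is fixed at half the most; returns when the fingers have stopped.
- robot.wait(seconds).
- robot.ik(position, orientation): joint angles nearest the present ones, or None.
- robot.state(): the state.
- get_image(name): name is "side" or "top"; returns a dict with "color" (480x640x3 uint8, red, green, blue), "range_z" (480x640 float32, m along the optical axis (not along the pixel's ray), 0 where there is no reading), "vfov" (degrees; the focal length in pixels is half the picture's height over the tangent of half this angle, whatever the lens; pixels are square), "cx", "cy" (the principal point, pixels), "k1" (the pictures are not rectified: a ray, as slopes to the right and down, at radius r is drawn at 1 + k1 r^2 times it, then the intrinsics apply), "xyz" and "attitude" of the camera in the world. Camera axes: x right, y up, looking along -z (the intrinsics and any distortion apply to the point x, -y, -z); pixel columns grow to the right and rows downward; lengths in m; the calibration is good to about 2 mm. A picture is of the moment at which its call begins.
A pose or a line that the arm cannot do raises robot.PlanningError and nothing moves.
- order.job_done(): hands the job in; it is judged then, once.
The state is a dict: "clock": time; "qpos": joint angles; "dq": joint speeds; "effort": joint torques, N m; "tcp_pos": TCP position; "eef_rot": TCP orientation; "force": force on the tool from outside, world axes, zero at the start; "torque": the same for the moment, N m; "finger_gap": finger opening in m; "grip_force": force on a finger pad.
Only numpy, scipy, OpenCV 4.12 (cv2) and the standard library are available. Lean on these libraries where they do the work, as an engineer would, in place of code of your own. Each camera call takes 0.05 s, during which the arm holds its last target. There are 200 camera calls.

## Working session

There is one attempt and no reset: what is moved stays moved. The work goes in short steps, each a Python script; the robot and the scene stay as the last script left them, time stands still between calls to the robot, and variables do not carry over. Pictures are saved under pics/ and viewed, at most 10 in all, crops included, and the job is handed in when it is done.

```bash
mkdir -p pics; ls; cat > h.py <<'E'
import numpy as np, cv2
from station import robot, get_image, order
def shot(n,f=None):
    d=get_image(n)
    if f: cv2.imwrite(f,cv2.cvtColor(d["color"],cv2.COLOR_RGB2BGR))
    return d
def rays(d,uv):
    uv=np.atleast_2d(np.asarray(uv,float)); f=240/np.tan(np.radians(d["vfov"])/2)
    K=np.array([[f,0,d["cx"]],[0,f,d["cy"]],[0,0,1.]])
    p=cv2.undistortPointsIter(uv.reshape(-1,1,2),K,np.array([d["k1"],0,0,0.]),None,None,(3,50,1e-10)).reshape(-1,2)
    R=np.array(d["attitude"]).reshape(3,3)
    return np.array(d["xyz"]), np.c_[p[:,0],-p[:,1],-np.ones(len(p))]@R.T, p
def onplane(d,uv,z):
    o,r,_=rays(d,uv); return o+r*((z-o[2])/r[:,2])[:,None]
def depthpt(d,uv):
    o,r,_=rays(d,uv); uv=np.atleast_2d(uv).astype(int)
    return o+r*d["range_z"][uv[:,1],uv[:,0]][:,None]
def cross(d1,u1,d2,u2):
    o1,r1,_=rays(d1,u1);o2,r2,_=rays(d2,u2);a=np.c_[r1[0],-r2[0]]
    s=np.linalg.lstsq(a,o2-o1,rcond=None)[0];p,q=o1+s[0]*r1[0],o2+s[1]*r2[0]
    return (p+q)/2,np.linalg.norm(p-q)
E
python3 - <<'E'
from h import *
for n in("top","side"):
    d=shot(n,f"pics/{n}0.png"); print(n,{k:np.round(d[k],4).tolist() for k in d if k not in("color","range_z")})
s=robot.state();print(s,robot.finger_overhang)
E
```

```text
pics
top {'vfov': 54.6509, 'cx': 328.1072, 'cy': 242.3638, 'k1': 0.0309, 'xyz': [0.3905, -0.0139, 1.2603], 'attitude': [[-0.0264, 0.9873, -0.1567], [-0.9996, -0.0249, 0.0115], [0.0074, 0.1569, 0.9876]]}
side {'vfov': 52.0382, 'cx': 322.0405, 'cy': 255.1721, 'k1': 0.0229, 'xyz': [0.1161, -0.7177, 0.9424], 'attitude': [[0.8428, 0.3796, -0.3816], [-0.5382, 0.5837, -0.608], [-0.008, 0.7178, 0.6962]]}
{'clock': 0.1, 'qpos': array([ 1.18479367,  0.33383253,  0.03985097,  1.46618975, -0.01341429,
        1.343309  , -0.05854599]), 'dq': array([ 0.00078563, -0.00135853,  0.00218676, -0.00322093, -0.00019007,
        0.00107328, -0.00032442]), 'effort': array([ 5.00931390e-03, -6.60007381e+01,  1.37028672e+00, -4.06469536e+01,
        1.68890669e-02,  8.95422563e-03, -7.85767816e-05]), 'tcp_pos': array([ 0.18374616, -0.62303423,  0.22021151]), 'eef_rot': array([[ 9.59165637e-01,  2.82844551e-01, -4.89669177e-04],
       [ 2.82844965e-01, -9.59164634e-01,  1.38921820e-03],
       [-7.67405604e-05, -1.47099082e-03, -9.99998915e-01]]), 'force': array([-0.3487129 ,  0.2138925 ,  0.17325451]), 'torque': array([0.08391038, 0.02214454, 0.02320533]), 'grip_force': 0.0, 'finger_gap': 0.08532469707386972} 0.011
```

View pics/top0.png

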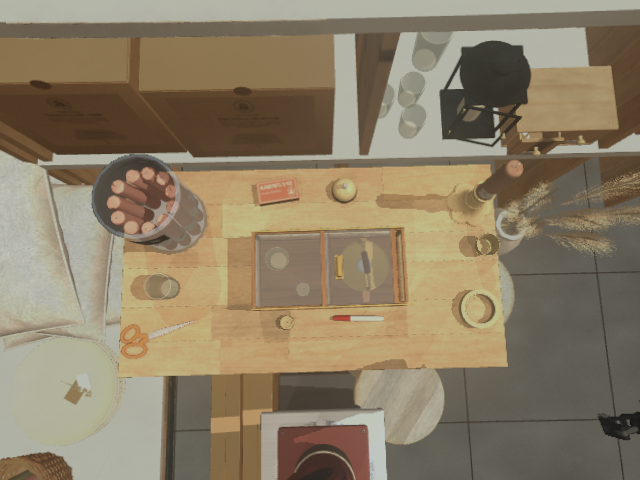

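View pics/side0.png

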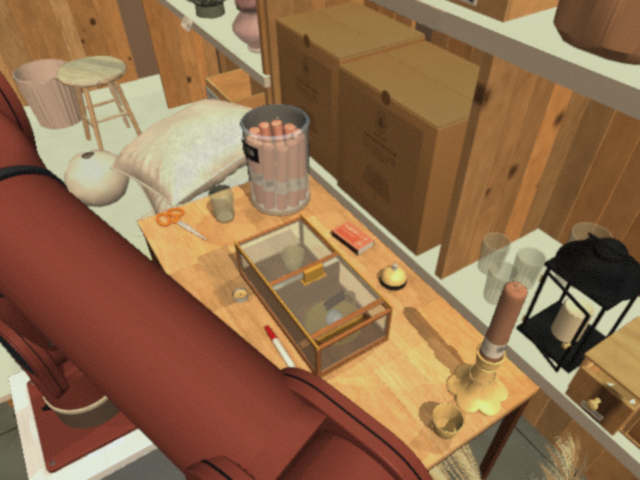

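The top view shows the case at (253..406, 229..308), the lid bar at about (339,266), the dish handle at about (367,262). The side view shows the bar at about (314,272), and the dish and ball near (330,315).

```bash
python3 - <<'E'
from h import *
t=cv2.imread("pics/top0.png");s=cv2.imread("pics/side0.png")
a=cv2.resize(t[215:320,240:420],None,fx=4,fy=4,interpolation=cv2.INTER_CUBIC)
b=cv2.resize(s[210:380,225:400],None,fx=3.4,fy=3.4,interpolation=cv2.INTER_CUBIC)
cv2.imwrite("pics/ta.png",a);cv2.imwrite("pics/sb.png",b)
d=shot("top")
c=np.array([[253,231],[404,229],[407,304],[252,309]]);p=onplane(d,c,0.112);print(p.round(3))
print(onplane(d,[339,266],.143),onplane(d,[367,262],.098))
z=depthpt(d,c);print(z.round(3)); print(depthpt(d,[[339,266],[367,262],[367,258],[350,240]]).round(3))
E
```

```text
[[ 0.606  0.16   0.112]
 [ 0.602 -0.219  0.112]
 [ 0.415 -0.216  0.112]
 [ 0.413  0.163  0.112]]
[[ 0.50928367 -0.05162479  0.143     ]] [[ 0.52238339 -0.12393756  0.098     ]]
[[ 0.605  0.159  0.12 ]
 [ 0.623 -0.239 -0.001]
 [ 0.415 -0.214  0.126]
 [ 0.413  0.162  0.119]]
[[ 0.508 -0.051  0.155]
 [ 0.52  -0.122  0.119]
 [ 0.53  -0.122  0.118]
 [ 0.577 -0.082  0.117]]
```

View pics/ta.png

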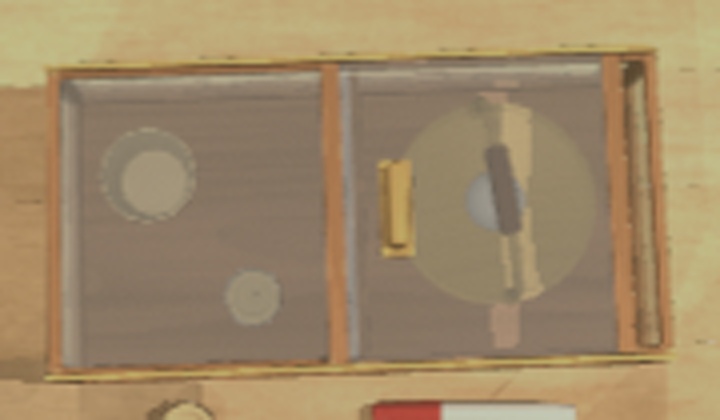

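View pics/sb.png

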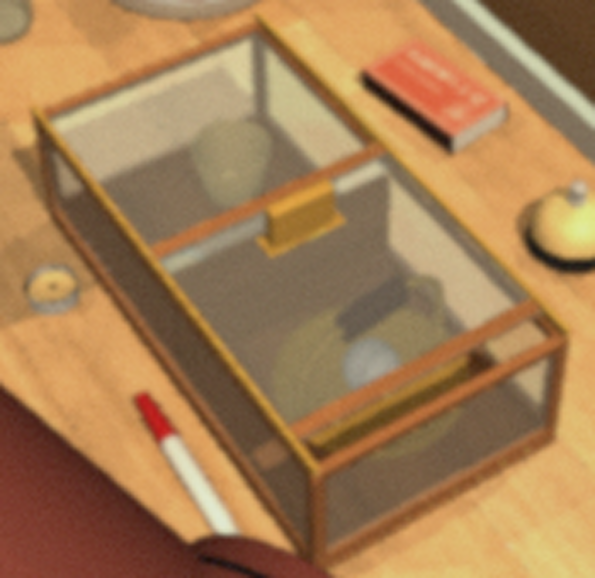

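```bash
cat >> h.py <<'E'
def blob(d,box,lo,hi):
    x0,y0,x1,y1=box; h=cv2.cvtColor(d["color"],cv2.COLOR_RGB2HSV)[y0:y1,x0:x1]
    m=cv2.inRange(h,np.array(lo),np.array(hi)); n,l,s,c=cv2.connectedComponentsWithStats(m)
    k=1+np.argmax(s[1:,4]); ys,xs=np.nonzero(l==k); pts=np.c_[xs+x0,ys+y0].astype(np.float32)
    return pts, c[k]+[x0,y0], cv2.minAreaRect(pts)
E
python3 - <<'E'
from h import *
t=get_image("top");s=get_image("side")
ht=cv2.cvtColor(t["color"],cv2.COLOR_RGB2HSV);hs=cv2.cvtColor(s["color"],cv2.COLOR_RGB2HSV)
print(ht[266,332:346].tolist());print(hs[262:284:2,314].tolist());print(ht[262,360:376].tolist())
a,ca,ra=blob(t,(328,250,352,285),(15,120,120),(35,255,255));b,cb,rb=blob(s,(295,255,335,290),(15,140,120),(35,255,255))
print(ca,ra,len(a),cb,rb,len(b)); print(cross(t,ca,s,cb))
a,ca,ra=blob(t,(355,240,380,285),(0,0,0),(180,255,95));print("handle",ca,ra,len(a),onplane(t,cv2.boxPoints(ra),.108).round(3))
b,cb,rb=blob(s,(320,288,352,312),(0,0,0),(180,255,100));print(cb,rb,len(b),cross(t,ca,s,cb))
# case frame: long outer edges
for z in(.112,.121):print(onplane(t,np.array([[50,70],[655,50],[668,355],[47,378]])/4+[239.6,214.6],z).round(3))
E
```

```text
[[15, 71, 136], [15, 71, 137], [16, 90, 141], [18, 127, 150], [17, 136, 143], [18, 135, 155], [19, 132, 188], [20, 129, 190], [21, 126, 190], [20, 132, 179], [18, 125, 153], [20, 94, 144], [20, 76, 147], [20, 77, 146]]
[[12, 152, 161], [14, 174, 174], [18, 179, 207], [18, 180, 217], [18, 179, 170], [18, 177, 160], [18, 176, 159], [18, 175, 156], [18, 180, 160], [18, 160, 166], [16, 94, 130]]
[[20, 25, 151], [21, 26, 154], [19, 31, 139], [15, 51, 110], [16, 55, 115], [15, 57, 117], [14, 58, 118], [14, 62, 119], [16, 49, 120], [21, 31, 133], [19, 48, 158], [19, 74, 166], [20, 80, 149], [20, 78, 148], [20, 79, 148], [20, 78, 148]]
[338.63905325 266.38461538] ((338.5, 266.5), (23.0, 7.0), 90.0) 169 [312.8245614  273.34210526] ((311.93060302734375, 273.4150390625), (15.062569618225098, 26.239742279052734), 64.79888153076172) 342
(array([ 0.50926163, -0.05100488,  0.13474197]), np.float64(3.7726146125758274e-05))Traceback (most recent call last):
  File "<stdin>", line 7, in <module>
  File "h.py", line 25, in blob
    k=1+np.argmax(s[1:,4]); ys,xs=np.nonzero(l==k); pts=np.c_[xs+x0,ys+y0].astype(np.float32)
        ~~~~~~~~~^^^^^^^^^
    return _wrapfunc(a, 'argmax', axis=axis, out=out, **kwds)
    return bound(*args, **kwds)
ValueError: attempt to get argmax of an empty sequence
```

```bash
cat >> h.py <<'E'
def R(th): c,s=np.cos(th),np.sin(th); return np.array([[c,s,0],[s,-c,0],[0,0,-1.]])
E
python3 - <<'E'
from h import *
t=get_image("top")
p=onplane(t,np.array([[50,70],[655,50],[668,355],[47,378]])/4+[239.6,214.6],.117)
y=(p[0]+p[3]-p[1]-p[2]);yaw=np.arctan2(-y[0],y[1]);print(p.round(3),yaw,p.mean(0),robot.state()["clock"])
R0=R(yaw)
robot.command_gripper(.06)
robot.move_pose([.509,-.052,.24],R0);print(robot.state()["clock"])
print(robot.servo_line([.509,-.052,.139],v=.1,max_force=8))
robot.command_gripper(0.0)
s=robot.state();print(s["clock"],s["tcp_pos"],s["finger_gap"],s["grip_force"],s["force"])
shot("side","pics/grip.png")
E
```

```text
[[ 0.603  0.162  0.117]
 [ 0.606 -0.217  0.117]
 [ 0.416 -0.215  0.117]
 [ 0.412  0.164  0.117]] 0.009491075946603249 [ 0.50930692 -0.0264735   0.117     ] 0.3
3.0167
False
4.6833 [ 0.50914346 -0.05196559  0.13943048] 0.0093081066117156 58.84026110172272 [-1.28338729  0.27419126  5.42506183]
```

View pics/grip.png

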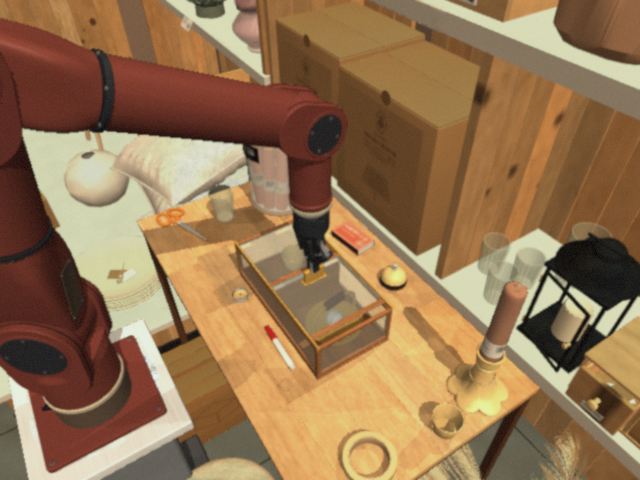

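The side view shows the fingers closed on the bar at about (314,268). Now I slide the lid until it meets its stop, then look at the handle.

```bash
python3 - <<'E'
from h import *
yaw=.0095; u=np.array([-np.sin(yaw),np.cos(yaw),0])
p0=robot.state()["tcp_pos"]
print(robot.servo_line(p0+u*.2,v=.06,max_force=12))
s=robot.state();print(s["clock"],s["tcp_pos"],(s["tcp_pos"]-p0),s["force"],s["finger_gap"])
robot.servo_line(s["tcp_pos"]-u*.002,v=.03)
robot.command_gripper(.05)
p=robot.state()["tcp_pos"];robot.servo_line(p+[0,0,.1],v=.15)
s=robot.state();print(s["clock"],s["tcp_pos"],s["force"])
t=shot("top","pics/t2.png");S=shot("side","pics/s2.png")
a=cv2.resize(t["color"][220:315,240:420],None,fx=4,fy=4,interpolation=cv2.INTER_CUBIC)[:,:,::-1]
b=cv2.resize(S["color"][230:380,280:400],None,fx=2.5,fy=2.5,interpolation=cv2.INTER_CUBIC)[:,:,::-1]
c=np.zeros((380,1020,3),np.uint8);c[:,:720]=a;c[:375,720:]=b
cv2.imwrite("pics/c2.png",cv2.resize(c,None,fx=.78,fy=.78))
E
```

```text
True
7.1917 [0.50764551 0.11680891 0.13945932] [-1.53350593e-03  1.68804352e-01  1.45157441e-05] [-0.11071276 -2.70766555  4.98588137] 0.009068216177120952
8.725 [0.50713773 0.11458851 0.23841393] [-0.18708854  0.35029805 -1.04141157]
```

View pics/c2.png

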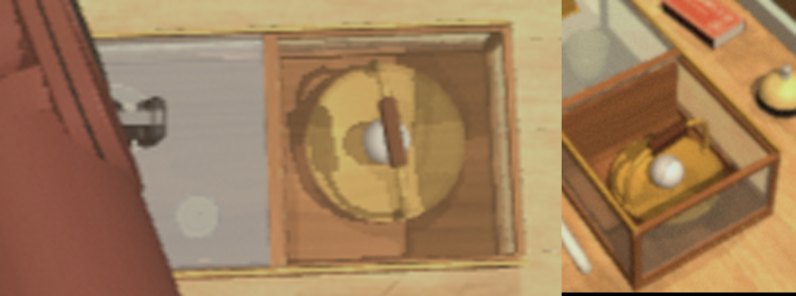

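The top crop shows the lid open and its right bay clear. The handle grip runs from crop (388,98) to (398,165), which is about px (366,262) in the full picture, and the ball sits below it in the middle. In the side view the grip is near (655,143)–(690,125).

```bash
python3 - <<'E'
from h import *
t=get_image("top");S=get_image("side")
H=lambda d:cv2.cvtColor(d["color"],cv2.COLOR_RGB2HSV)
for r in(253,262,270): print(H(t)[r,360:374].tolist())
print("side")
for r in range(278,296,3): print(r,[H(S)[r,c].tolist() for c in range(316,350,3)])
for lo,hi in(((0,60,0),(13,255,150)),((0,60,0),(14,255,130))):
  a,ca,ra=blob(t,(356,248,378,278),lo,hi);print("top",ca,ra,len(a))
  b,cb,rb=blob(S,(312,272,348,306),lo,hi);print("side",cb,rb,len(b),cross(t,ca,S,cb))
print(depthpt(t,[[366,262],[365,256],[367,268]]).round(3))
# dish and ball
d=depthpt(t,[[x,y] for y in range(235,295) for x in range(330,400)])
m=(d[:,2]>.02)&(d[:,2]<.06);print(d[m][:,:2].mean(0),d[m].min(0),d[m].max(0))
E
```

```text
[[19, 134, 183], [16, 134, 129], [13, 133, 113], [12, 134, 129], [12, 133, 130], [12, 134, 133], [14, 135, 144], [18, 136, 171], [19, 131, 189], [19, 132, 188], [19, 133, 188], [19, 132, 187], [19, 135, 174], [18, 136, 141]]
[[18, 39, 194], [20, 34, 202], [23, 34, 178], [14, 125, 98], [13, 134, 118], [12, 132, 131], [12, 134, 133], [12, 135, 134], [15, 89, 140], [19, 41, 174], [19, 54, 198], [19, 119, 178], [18, 136, 156], [18, 135, 160]]
[[17, 50, 152], [17, 47, 164], [17, 45, 177], [17, 48, 169], [15, 77, 123], [13, 134, 110], [12, 135, 128], [12, 133, 132], [12, 135, 136], [13, 135, 140], [17, 138, 164], [19, 133, 194], [19, 132, 189], [19, 135, 164]]
side
278 [[12, 175, 124], [12, 183, 124], [13, 169, 128], [13, 175, 128], [13, 171, 127], [12, 168, 126], [13, 172, 117], [14, 174, 116], [17, 117, 181], [17, 120, 185], [16, 121, 188], [19, 112, 189]]
281 [[13, 179, 127], [13, 175, 127], [13, 168, 126], [12, 171, 124], [12, 175, 118], [12, 168, 117], [11, 169, 119], [11, 171, 121], [17, 120, 178], [17, 119, 188], [17, 119, 188], [18, 119, 190]]
284 [[13, 177, 121], [13, 174, 120], [
[... 796 characters left out ...]
8125, 261.8160095214844), (20.571826934814453, 4.114365577697754), 79.69515228271484) 87
side [326.89142237 287.93051031] ((329.5, 288.5), (33.0, 35.0), 90.0) 921 (array([ 0.51293829, -0.11374461,  0.14314515]), np.float64(0.010682014683169443))
top [364.15384615 261.34615385] ((364.5, 262.0000305175781), (20.54987335205078, 2.959181785583496), 80.53767395019531) 52
side [326.89767442 287.87674419] ((329.5, 288.5), (33.0, 35.0), 90.0) 860 (array([ 0.51460816, -0.11098018,  0.13970488]), np.float64(0.010449994526207275))
[[ 0.522 -0.121  0.106]
 [ 0.537 -0.119  0.106]
 [ 0.506 -0.122  0.109]]
[ 0.52809373 -0.12466932] [ 0.45579231 -0.21476032  0.02000716] [ 0.60360515 -0.03342554  0.05979737]
```

```bash
python3 - <<'E'
from h import *
t=get_image("top");S=get_image("side")
a,ca,ra=blob(t,(356,248,378,278),(0,105,0),(14,255,150));print(ca,ra,len(a))
P=onplane(t,a,.106);vx,vy,x0,y0=cv2.fitLine(P[:,:2].astype(np.float32),cv2.DIST_L2,0,.01,.01).ravel()
print("yaw",np.arctan2(vy*np.sign(vx),abs(vx)),P.mean(0),P.min(0),P.max(0))
b,cb,rb=blob(S,(322,288,352,310),(0,120,0),(16,255,118));print("side",cb,rb,len(b),cross(t,ca,S,cb),cross(t,ca,S,(336.8,298.5)))
# ball: pale, from top
g,cg,rg=blob(t,(345,245,380,280),(0,0,120),(180,70,255));print("ball",cg,rg,len(g),onplane(t,cg,.04))
# dish rim: brass legs ends
h=cv2.resize(S["color"][275:325,310:365],None,fx=8,fy=8,interpolation=cv2.INTER_NEAREST)[:,:,::-1];h=h.copy()
for q in((336.8,298.5),cb): cv2.circle(h,(int((q[0]-310+.5)*8),int((q[1]-275+.5)*8)),4,(0,255,0),1)
cv2.imwrite("pics/s3.png",h)
E
```

```text
[365.34951456 261.78640777] ((365.4807434082031, 261.9038391113281), (20.788307189941406, 4.902902603149414), 78.69007110595703) 103
yaw 0.13616607 [ 0.5221489  -0.11906969  0.106     ] [ 0.49636998 -0.12746939  0.106     ] [ 0.54701061 -0.11115732  0.106     ]
side [335.09274194 298.99193548] ((335.8465270996094, 297.683837890625), (16.220705032348633, 28.417034149169922), 70.82099914550781) 248 (array([ 0.52340073, -0.11977141,  0.1034961 ]), np.float64(0.0021837824856436316)) (array([ 0.52511841, -0.12056683,  0.10428842]), np.float64(0.006154657765239802))
ball [360.19444444 265.25      ] ((359.8783874511719, 265.270263671875), (12.658721923828125, 6.247161388397217), 80.53767395019531) 72 [[ 0.52079559 -0.1111188   0.04      ]]
```

View pics/s3.png

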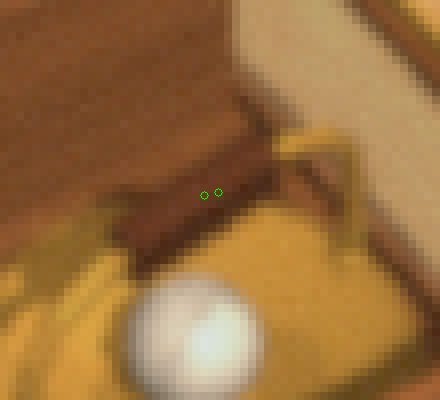

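The zoomed side view shows the dark grip centred at the marks, about (336,299), with the ball lying clear below it. The measured handle centre is about (0.5225, -0.120, 0.10), which fits the bay and the stated height.

```bash
python3 - <<'E'
from h import *
th=.155; x,y=.5225,-.120
robot.move_pose([x,y,.24],R(th))
print(robot.servo_line([x,y,.092],v=.07,max_force=6))
robot.command_gripper(0.0)
s=robot.state();print(s["clock"],s["tcp_pos"],s["finger_gap"],s["grip_force"],s["force"],s["torque"],s["qpos"].round(2))
for a in(.0095+np.pi/2,.0095-np.pi/2): print(a,robot.ik([.512,-.12,.25],R(a)))
S=shot("side","pics/g2.png");t=shot("top")
c=np.hstack([cv2.resize(S["color"][220:380,250:400],(400,427)),cv2.resize(t["color"][210:320,310:410],(388,427))])[:,:,::-1]
cv2.imwrite("pics/g2.png",c)
E
```

```text
False
12.65 [ 0.52251991 -0.11964276  0.09218599] 0.011918996657131427 58.840709924697876 [-0.52740871  2.01561389  2.70625463] [ 0.4455482   0.31060371 -0.08588738] [ 0.62  0.26 -0.54  1.87  0.15  1.05 -1.4 ]
1.5802963267948966 [ 0.81833824  0.12149317 -0.72341617  1.69136783  0.08213896  1.35965639
  0.09083989]
-1.5612963267948965 None
```

View pics/g2.png

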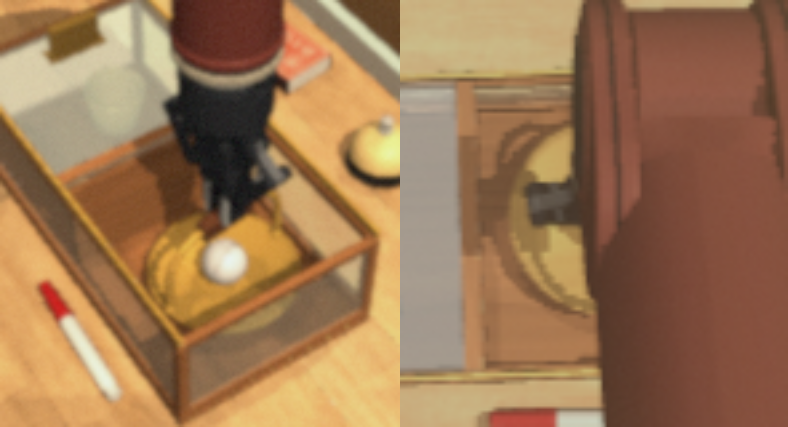

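The picture shows the fingers on the grip and the ball still in the middle. The next move is to lift slowly.

```bash
python3 - <<'E'
from h import *
p=robot.state()["tcp_pos"]
robot.servo_line(p+[0,0,.01],v=.02)
robot.servo_line(p+[0,0,.168],v=.05); robot.wait(.4)
s=robot.state();print(s["clock"],s["tcp_pos"],s["finger_gap"],s["force"],s["torque"])
S=shot("side");t=shot("top")
c=np.hstack([cv2.resize(S["color"][160:380,230:410],(400,489)),cv2.resize(t["color"][210:320,310:410],(388,489))])[:,:,::-1]
cv2.imwrite("pics/l2.png",c)
E
```

```text
17.1167 [ 0.52253957 -0.11965063  0.26016596] 0.011947308576077073 [-0.22083023 -0.70083803 -3.69608459] [ 0.01493949  0.020573   -0.02186593]
```

View pics/l2.png

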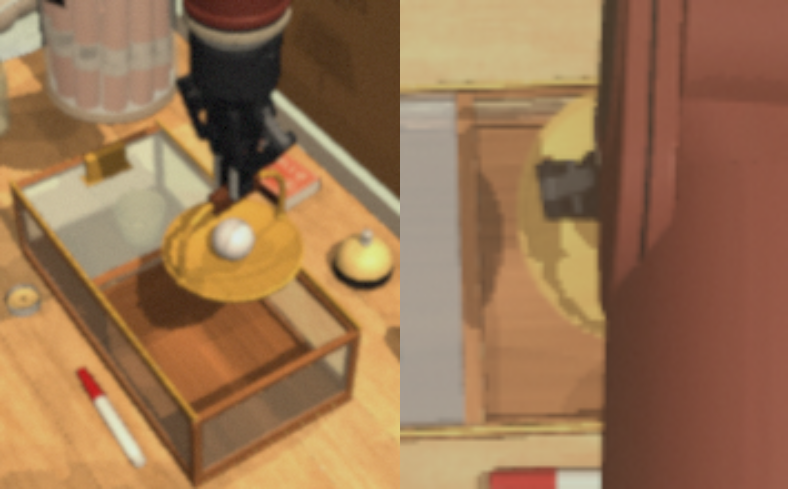

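The side view shows the dish clear above the case, level, with the ball centred. Now for the quarter turn.

```bash
python3 - <<'E'
from h import *
p=robot.state()["tcp_pos"]
robot.servo_line([.5115,-.1205,p[2]],ori=R(np.pi/2+.0095),v=.002); robot.wait(.6)
s=robot.state();print(s["clock"],s["tcp_pos"],s["eef_rot"].round(3),s["finger_gap"],s["force"])
S=shot("side");t=shot("top")
c=np.hstack([cv2.resize(S["color"][160:380,230:410],(400,489)),cv2.resize(t["color"][210:320,310:410],(388,489))])[:,:,::-1]
cv2.imwrite("pics/r2.png",c)
E
```

```text
21.65 [ 0.51150723 -0.12048695  0.26017472] [[-0.01  1.    0.  ]
 [ 1.    0.01 -0.  ]
 [-0.    0.   -1.  ]] 0.011470927402832735 [ 0.25838781 -0.00714999 -3.2532624 ]
```

View pics/r2.png

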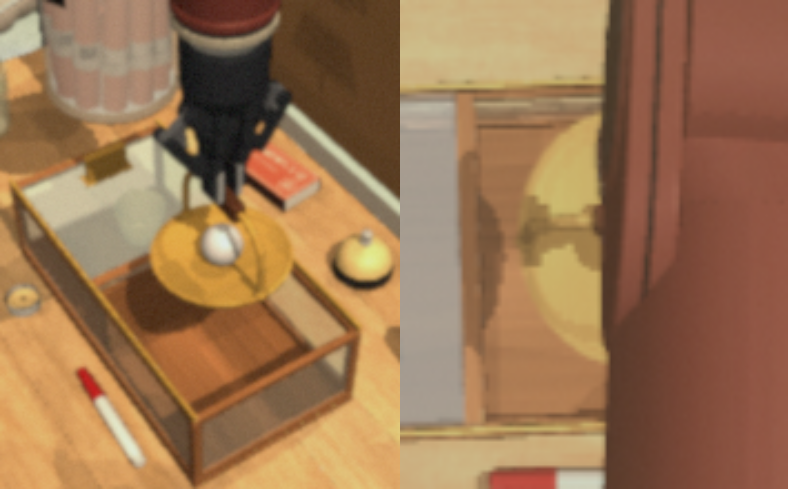

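The dish has turned: its handle leg lies along the case's y axis, it is level, and the ball is centred. The lid is still open, so I'm handing in.

```bash
python3 - <<'E'
from h import *
robot.wait(.5); print(order.job_done())
E
```

```text
the job is handed in; nothing more can be done
None
```

I handed the job in at about 22 s of the 64 s allowed: the lid is open, and the dish is held turned and level about 0.17 m above its bay with the ball centred in the last picture; the station returned no verdict.

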